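# Lay the battery module down and push it onto its test contacts

### The arm

A 7-joint arm with a two-finger parallel gripper is mounted at the origin on the work surface. World frame = base frame: x ahead of the robot, y to its left, z up, the work surface at z = 0. Lengths are in m, angles in rad, forces in N, time in s.
With the tool pointing down it reaches from about 0.4 to 0.75 m from the base axis. Payload 19.5 kg.
Tool frame: the origin (TCP) lies midway between the tips of the shut fingers; the grasp point (between the pads) lies 19 mm behind it; z points along the fingers, x is the direction in which the jaws open and shut, and the axes are right-handed (so a half turn about z gives the same grasp; the last joint's range is limited). The gripper opens to 85 mm and grips with 20 to 120 N. Pads are 22 mm wide; open, the fingers measure 114 mm over their backs; the gripper's body (76 mm by 85 mm) begins 54 mm behind the grasp point. The pads swing forward as they close: fully open they stand 13 mm farther back than shut.
Start: joints at [1.204, 0.707, -0.028, 1.485, 0.022, 0.951, -0.075], TCP at [0.183, -0.545, 0.231] pointing down, gripper open.
Joint ranges: [-2.71, 2.71], [-0.32, 2.16], [-1.57, 1.52], [0, 2.45], [-1.46, 4.6], [0, 2.02], [-2.83, 2.83]. Speed limits (rad/s): [1.89, 1.89, 2.57, 2.57, 3.01, 3.01, 3.01].

### API

Orientations are given as a 3x3 rotation matrix whose columns are the frame's x, y, z axes.
In Python, from workcell import robot, vision gives the robot as it stands. The module is installed in compiled form; this text tells all that it offers.
- The arm moves only by the shell command python3 -m inch 'ROWS' [FORCE]. ROWS is JSON, one flat list of numbers, 7 for each row, row after row: the shift along the tool's x, y, z in cm, then the turn, a rotation vector about the tool's x, y, z in units of 5 degrees (1.0 is 5 degrees), then the closure, from -1 (fully open) to 1 (shut), so that 0 is half open. In form: [tx, ty, tz, rx, ry, rz, grip, tx, ty, tz, rx, ry, rz, grip, ...]. A call has 1 to 10 rows; each row shifts and turns the commanded pose from where the row before left it, along the tool's axes as they then stand; what a row does not reach is not made up. A row lasts 1/12 s, in which the tool goes at most 41.7 mm and 7.16 degrees, less where a joint would pass 70% of its speed; a pose out of reach is approached as far as the arm can. A call is refused whole if a number of a shift passes 4.17 or a number of a turn 1, either way. A call with a gripper value outside its range is refused whole. The fingers move at their own pace and stop on an object; FORCE is the grip in N (left out, the last holds). Time passes only in rows, so rows that do not move let the fingers close. It gives the time, the measured TCP pose, the force and the opening at its end, in the units of the state.
- robot.observe(): the state, without advancing time (a new reading comes with each control period).
- vision.camera(name): name is "scene" or "top"; returns a dict with "pixels" (480x640x3 uint8, red, green, blue), "intrinsics" (3x3 intrinsics, pixels), "eye" and "rotation" of the camera in the world. Camera axes: x right, y down, z forward; pixel columns grow to the right and rows downward; lengths in m; the calibration is good to about 2 mm. A picture is of the moment at which its call begins. There is no depth.
- robot.finish_job(): hands the job in, once; it reports no verdict.
The state is a dict: "time_s": time; "q": joint angles; "joint_vel": joint speeds; "effort": joint torques, N m; "tool_pos": TCP position; "eef_rot": TCP orientation; "ft_force": force on the tool from outside, world axes, zero at the start; "wrist_torque": the same for the moment, N m; "finger_gap": finger opening in m.
Only numpy, scipy, OpenCV 4.12 (cv2) and the standard library are available. Lean on these libraries where they do the work, as an engineer would, in place of code of your own. Each camera call takes 0.05 s, during which the arm holds its last target. There are 200 camera calls.

### The job

Push the standing battery module over, towards the orange contact block, so that it lies flat in the test bay with its green circuit board up, then push it along the bay until its red terminals are fully home and square against the contact block. Do not lift it off the bay at any time, and leave the other things on the bench where they are.

Things in the scene. Friction and masses are not known exactly. Their poses are not given: they have to be found in the camera images.
- module: Loose battery module, about 0.8 kg, standing on end in the bay. 60 mm thick (own x), 90 wide (y), 150 tall (z): grey case, the top 14 mm being two red terminal blocks. Origin: centre of the underside; z towards the terminals. Green circuit board on the -x face; +x points along the bay to the contact block, within 3 degrees. Underside rests on the bay floor.
- module_end (a point): Middle of the module's red-terminal end, on its z axis 150 mm from its underside; axes as the module's. Pushed on the green face 100 mm or more above the bench, the module tips over its far bottom edge without sliding, and past about 22 degrees falls by itself onto its +x face, short of the contact block; its underside is then the upright end away from the block.
- bay: Test bay, fixed: black floor 320 (own x) x 130 mm (y), top 8 mm above the bench, with aluminium guides along it (inner faces 51 mm from the middle line, 10 mm above the floor); -x end open. At +x a fixed orange contact block, 102 mm wide, 56 mm above the floor, its face 120 mm from the origin. Origin: on the bench under the middle; z up. The module starts 95 to 120 mm from it towards -x.
- bay_contact (a point): Middle of the contact block's upright face, 30 mm above the bay floor (38 mm above the bench). Axes as the bay's: x points into the block, z up. The module's terminal end lies here when it is flat and fully home.
- bolt_cup: Steel cup, 64 mm across, 60 mm high, about 135 mm to the +y side of the bay's middle line. Origin: centre of its underside. To be left alone.
- cell: Single blue round cell standing up, 21 mm across, 69 mm high, about 125 mm to the -y side of the bay's middle line. Origin: centre of its underside. To be left alone.
- tape_roll: Orange roll of tape lying flat, 80 mm across, 20 mm high, about 145 mm to the -y side of the bay's middle line, near the contact block. Origin: centre of its underside. To be left alone.
- screwdriver: Screwdriver lying on the far part of the bench. To be left alone.
- meter: Yellow hand meter, 145 x 75 x 36 mm, lying on the left part of the bench. Origin: centre of its underside. To be left alone.

How it is judged:
By the outcome, as a careful person would: the job done as asked, in the order asked, and still so for the second after the job is handed in, with the robot touching nothing.
It also fails if it takes over 48 s, if anything falls off the work surface, if the arm or the gripper's body presses on something with over 40 N, if the wrist force passes 120 N, or if a joint passes its speed limit or range.

## Working session

There is one attempt and no reset: what is moved stays moved. The work goes in short steps, Python scripts to look and compute and a shell command to move; the robot and the scene stay as the last step left them, time stands still between calls to the robot, and variables do not carry over. Pictures are saved under pics/ and viewed, about 8 in all and at most 12, crops included, and the job is handed in when it is done.

```bash
mkdir -p pics
cat > h.py <<'E'
import numpy as np, cv2
from workcell import robot, vision
def shot(cam,fn,crop=None,scale=1):
    c=vision.camera(cam); im=c["pixels"][:,:,::-1]
    if crop: x0,y0,x1,y1=crop; im=im[y0:y1,x0:x1]
    cv2.imwrite("pics/"+fn,cv2.resize(im,None,fx=scale,fy=scale,interpolation=cv2.INTER_CUBIC)); return c
def w(c,u,v,z):
    d=np.array(c["rotation"])@np.linalg.solve(np.array(c["intrinsics"]),[u,v,1.]); e=np.array(c["eye"])
    return (e+d*(z-e[2])/d[2]).round(4)
def px(c,p):
    q=np.array(c["intrinsics"])@(np.array(c["rotation"]).T@(np.array(p)-np.array(c["eye"]))); return (q[:2]/q[2]).round(1)
E
python3 - <<'E'
from h import *
for n in("top","scene"):
    c=shot(n,n+"0.png"); print(n,np.round(c["eye"],3),np.round(c["rotation"],3).tolist(),np.round(c["intrinsics"],1).tolist())
s=robot.observe(); print(s["tool_pos"],np.round(s["eef_rot"],3).tolist(),s["ft_force"],s["time_s"])
E
```

```text
top [0.511 0.143 1.348] [[0.016, -0.997, 0.077], [-1.0, -0.016, -0.003], [0.004, -0.077, -0.997]] [[530.2, 0.0, 323.3], [0.0, 530.2, 239.7], [0.0, 0.0, 1.0]]
scene [1.231 0.426 0.889] [[-0.375, 0.685, -0.624], [0.927, 0.269, -0.262], [-0.012, -0.677, -0.736]] [[568.4, 0.0, 325.0], [0.0, 568.4, 231.7], [0.0, 0.0, 1.0]]
[ 0.183414   -0.54474191  0.23088989] [[0.319, -0.948, -0.0], [-0.948, -0.319, 0.001], [-0.001, 0.0, -1.0]] [-0.40929782 -0.33625733 -0.79169698] 0.1
```

View pics/top0.png

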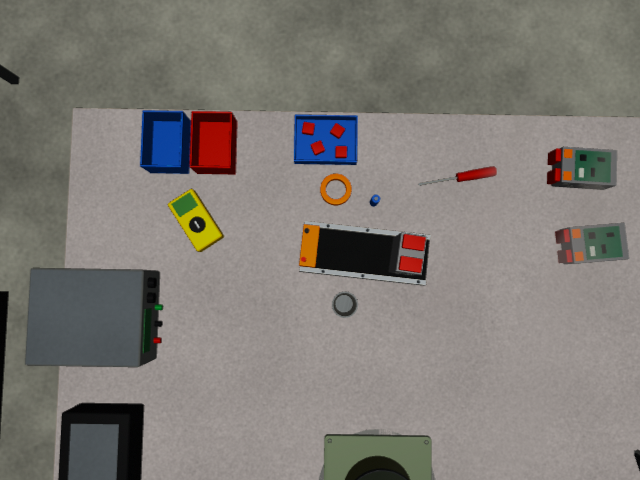

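View pics/scene0.png

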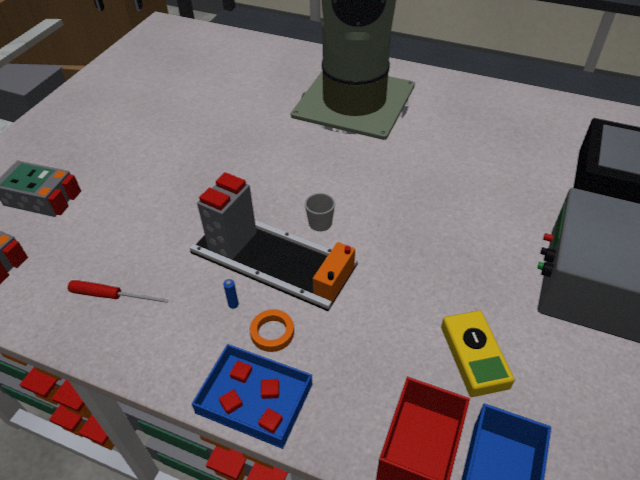

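The top picture shows the bay with the block at left (310,247) and the module at right (411,253), so bay +x is about world +y. The cup is at (344,304), the cell at (375,200) and the tape at (336,189). Next, a closer crop.

Run:
```python
from h import *
shot("top","top1.png",(285,210,445,300),5)
```

```text
(no output)
```

View pics/top1.png

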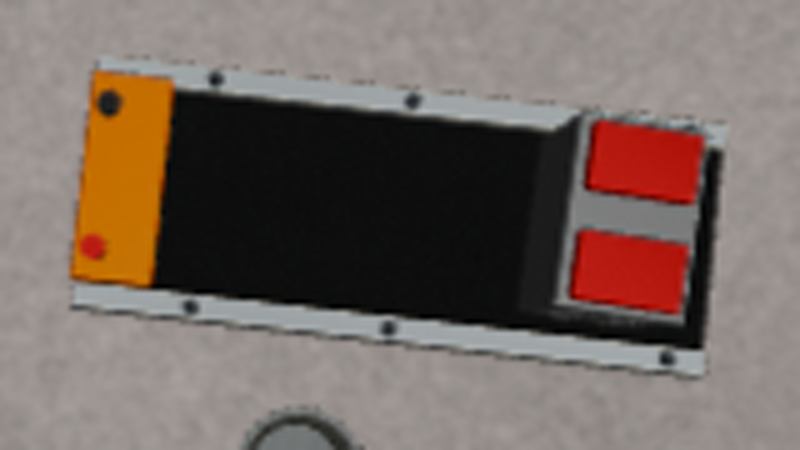

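The crop shows guide corners at about (97,57), (728,123), (705,377) and (70,307). The block's top face edge runs (175,80) to (153,288). The terminals' corners are (594,120), (706,135), (684,314) and (571,298).

Run:
```python
from h import *
c=vision.camera("top")
f=lambda u,v,z: w(c,285+u/5-.4,210+v/5-.4,z)
G=[f(*p,.018) for p in((97,57),(728,123),(705,377),(70,307))]
print("guides",G,[np.linalg.norm(G[i]-G[i-1]).round(3) for i in range(4)])
x=(G[1]+G[2]-G[0]-G[3])[:2]*-1; yaw=np.arctan2(x[1],x[0]); ctr=sum(G)/4; print("bay yaw",np.degrees(yaw),ctr)
B=[f(*p,.064) for p in((175,80),(153,288))]; print("blockface",B)
T=[f(*p,.158) for p in((594,120),(706,135),(684,314),(571,298))]
print("term",T); 
a=(T[0]+T[3]-T[1]-T[2])[:2]; b=(T[0]-T[3])[:2]; mc=sum(T)/4
print("mod",mc,np.degrees(np.arctan2(*a[::-1])),np.degrees(np.arctan2(*b[::-1])),np.linalg.norm(a)/2,np.linalg.norm(b))
X=np.array([np.cos(yaw),np.sin(yaw)]);Y=np.array([-X[1],X[0]])
print("X",X,"mod in bay",(mc-ctr)[:2]@X,(mc-ctr)[:2]@Y,"face",((B[0]+B[1])/2-ctr)[:2]@X, np.degrees(np.arctan2(*(B[0]-B[1])[:2][::-1])))
for n,u,v,z in(("cup",344,303,.06),("cell",375.5,199,.069),("tape",336,189,.02)):
    p=w(c,u,v,z); d=(p-ctr)[:2]; print(n,p,d@X,d@Y)
```

```text
guides [array([0.6602, 0.1882, 0.018 ]), array([ 0.6318, -0.1304,  0.018 ]), array([ 0.504 , -0.1189,  0.018 ]), array([0.534 , 0.1994, 0.018 ])] [np.float64(0.127), np.float64(0.32), np.float64(0.128), np.float64(0.32)]
bay yaw 84.76096274838831 [0.5825   0.034575 0.018   ]
blockface [array([0.6444, 0.1484, 0.064 ]), array([0.543 , 0.1574, 0.064 ])]
term [array([ 0.6195, -0.0412,  0.158 ]), array([ 0.6135, -0.0918,  0.158 ]), array([ 0.5328, -0.0819,  0.158 ]), array([ 0.5392, -0.0312,  0.158 ])]
mod [ 0.57625  -0.061525  0.158   ] 83.0212170926634 -7.098669425783485 0.05102805600843521 0.08092026940142999
X [0.09131108 0.99582242] mod in bay -0.0962692285371224 -0.002551105028668452 face 0.1188533716166814 -5.07213287251451
cup [0.4579 0.0865 0.06  ] 0.04033071798077208 0.12882080116252745
cell [0.7111 0.0133 0.069 ] -0.009443516568209642 -0.13000540611769162
tape [0.7427 0.1086 0.02  ] 0.08834379000474522 -0.15277144822445549
```

```bash
cat >> h.py <<'E'
X=np.array([0.0908,0.9959,0.]);Y=np.array([-0.9959,0.0908,0.]);O=np.array([0.5825,0.0346,0.])
def go(p,R=None):
    "shift (cm, present tool axes) and turn (5 deg units) to reach world p, R"
    s=robot.observe(); R0=np.array(s["eef_rot"]); d=np.array(p)-s["tool_pos"]
    print("t",s["time_s"],"pos",np.round(s["tool_pos"],4),"F",np.round(s["ft_force"],1),"gap",s["finger_gap"],"| shift cm",(R0.T@d*100).round(2),end=" ")
    if R is not None: print("turn",(cv2.Rodrigues(R0.T@R)[0].ravel()/np.radians(5)).round(2),end="")
    print()
Z=np.array([0,0,1.])
RX=np.c_[-X,Y,-Z]   # jaws along bay x
RY=np.c_[-Y,-X,-Z]  # jaws along bay y
E
python3 -m inch '[-2.08,-3.29,0,0,0,0,-1,-2.08,-3.29,0,0,0,0,-1,-2.08,-3.29,0,0,0,0,-1,-2.08,-3.29,0,0,0,0,-1,-2.08,-3.29,0,0,0,0,-1,-2.08,-3.29,0,0,0,0,-1,-2.08,-3.29,0,0,0,0,-1,-2.08,-3.29,0,0,0,0,-1,-2.08,-3.29,0,0,0,0,-1,0,0,0,0,0,0,-1]' 30
python3 -c "
from h import *
go([.5763,-.0615,.231],RX);print(np.linalg.det(RX),np.linalg.det(RY))"
```

```text
time_s: 1.03
tool_pos: [0.4089, -0.2668, 0.2312]
eef_rot: [[0.328, -0.945, 0.002], [-0.945, -0.328, 0.003], [-0.002, -0.003, -1.0]]
ft_force: [1.9, 0.4, -0.3]
finger_gap: 0.0852
t 1.0333 pos [ 0.4089 -0.2668  0.2312] F [ 1.9  0.4 -0.3] gap 0.08515353196326149 | shift cm [-13.91 -22.54   0.11] turn [-0.03  0.03  4.87]
1.00006145 1.00006145
```

```bash
python3 -m inch '[-1.99,-3.22,0,0,0,0,-1,-1.99,-3.22,0,0,0,0,-1,-1.99,-3.22,0,0,0,0,-1,-1.99,-3.22,0,0,0,0,-1,-1.99,-3.22,0,0,0,0,-1,-1.99,-3.22,0,0,0,0,-1,-1.97,-3.22,0,0,0,0,-1,0,0,0,0,0,0.97,-1,0,0,0,0,0,0.97,-1,0,0,0,0,0,0.97,-1]' >/dev/null
python3 -m inch '[0,0,0,0,0,0.97,-1,0,0,0,0,0,0.97,-1,0,0,0,0,0,0,-1,0,0,0,0,0,0,-1]' >/dev/null
python3 -c "
from h import *
go([.5763,-.0615,.18],RX);shot('scene','s1.png',(150,130,310,250),5)"
```

```text
t 2.2 pos [ 0.5736 -0.0693  0.2312] F [-0.  -0.1  0.4] gap 0.08528075590285886 | shift cm [-0.81 -0.2   5.12] turn [ 0.   -0.   -0.05]
```

View pics/s1.png

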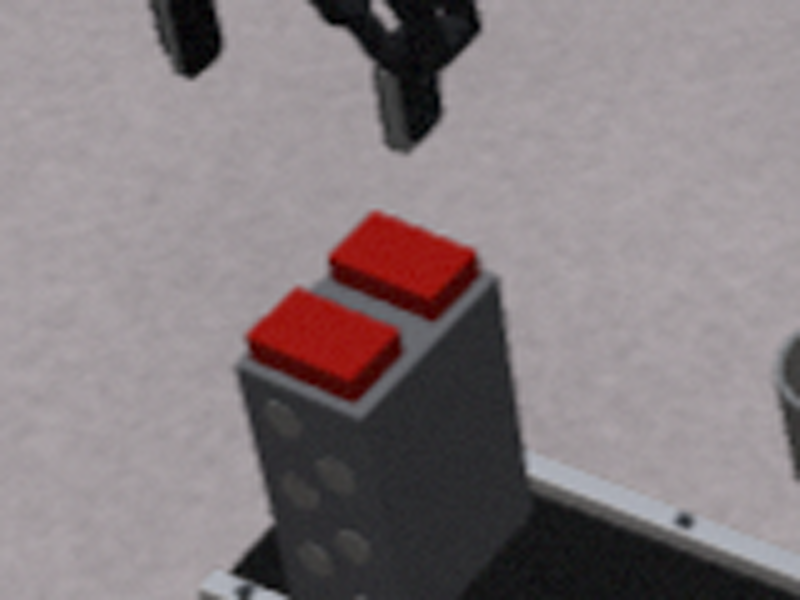

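The fingers straddle above the module. Its terminal corners in this crop are (248,340), (350,385), (478,255) and (375,212), which I'll use as a cross-check.

Run:
```python
from h import *
c=vision.camera("scene")
T=[w(c,150+u/5-.4,130+v/5-.4,.158) for u,v in((248,340),(350,385),(478,255),(375,212))]
m=sum(T)/4; a=T[1]+T[2]-T[0]-T[3]; b=T[2]+T[3]-T[0]-T[1]
print(T,m,"bay",(m-O)@X,(m-O)@Y,np.degrees(np.arctan2(a[1],a[0])),np.degrees(np.arctan2(b[1],b[0]))-90,np.linalg.norm(a)/2,np.linalg.norm(b)/2)
```

```text
[array([ 0.6161, -0.0848,  0.158 ]), array([ 0.6232, -0.0377,  0.158 ]), array([ 0.5433, -0.0267,  0.158 ]), array([ 0.5358, -0.0756,  0.158 ])] [ 0.5796 -0.0562  0.158 ] bay -0.09069103999999999 -0.005356529999999986 81.35253065183716 82.81336584468076 0.048551930960570464 0.08073425543101267
```

```bash
python3 -m inch '[-0.9,-0.3,2,0,0,-0.05,-1,0,0,2,0,0,0,-1,0,0,2,0,0,0,-1,0,0,2,0,0,0,-1,0,0,2,0,0,0,-1,0,0,2,0,0,0,-1,0,0,0.9,0,0,0,-1,0,0,0,0,0,0,-1]' 
python3 -c "
from h import *
go([.577,-.060,.102],RX);shot('top','t2.png',(345,200,465,290),6)"
```

```text
time_s: 2.97
tool_pos: [0.5767, -0.0606, 0.1008]
eef_rot: [[-0.093, -0.996, -0.003], [-0.996, 0.093, 0.0], [-0.0, 0.003, -1.0]]
ft_force: [0.1, 0.4, 0.2]
finger_gap: 0.0856
t 2.9667 pos [ 0.5767 -0.0606  0.1008] F [0.1 0.4 0.2] gap 0.08560739017739294 | shift cm [-0.06 -0.02 -0.12] turn [ 0.03  0.   -0.02]
```

View pics/t2.png

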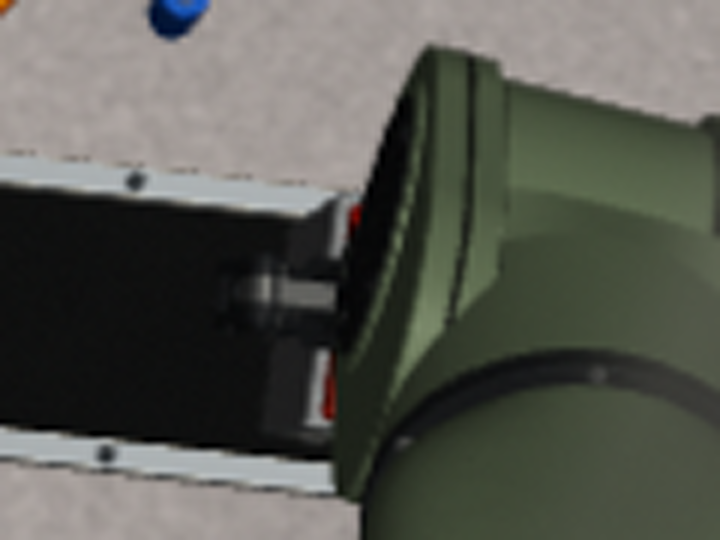

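The fingers straddle the module with no contact. I'll close gently to square its yaw.

```bash
python3 -m inch '[0,0,0,0,0,0,-0.7,0,0,0,0,0,0,-0.5,0,0,0,0,0,0,-0.4,0,0,0,0,0,0,-0.4,0,0,0,0,0,0,-0.3,0,0,0,0,0,0,-0.3,0,0,0,0,0,0,-0.3,0,0,0,0,0,0,-0.3]' 25; python3 -c "
from h import *
go([.577,-.060,.102],RX);s=robot.observe();print((s['tool_pos']-O)@X)"
```

```text
time_s: 3.68
tool_pos: [0.5781, -0.0603, 0.1035]
eef_rot: [[-0.094, -0.996, 0.002], [-0.996, 0.094, 0.0], [-0.001, -0.002, -1.0]]
ft_force: [-0.9, 2.1, 6.9]
finger_gap: 0.0599
t 3.6833 pos [ 0.5781 -0.0603  0.1035] F [-0.9  2.1  6.9] gap 0.05988844075623484 | shift cm [-0.02  0.11  0.15] turn [-0.02  0.01 -0.03]
-0.09492072970391627
```

```bash
python3 -m inch '[0,0.1,0,0,0,0,-0.3,0,0.1,0,0,0,0,-0.3,0,0.1,0,0,0,0,-0.3,0,0,0,0,0,0,-0.3,0,0,0,0,0,0,-0.3,0,0,0,0,0,0,-0.6,0,0,0,0,0,0,-1,0,0,0,0,0,0,-1,0,0,0,0,0,0,-1,0,0,0,0,0,0,-1]'; python3 -c "
from h import *
go([.577,-.060,.102],RX)"
```

```text
time_s: 4.52
tool_pos: [0.5744, -0.0603, 0.1023]
eef_rot: [[-0.094, -0.996, -0.0], [-0.996, 0.094, 0.0], [-0.0, 0.0, -1.0]]
ft_force: [0.8, -0.2, 0.2]
finger_gap: 0.0856
t 4.5167 pos [ 0.5744 -0.0603  0.1023] F [ 0.8 -0.2  0.2] gap 0.08563369617156447 | shift cm [-0.06 -0.26  0.03] turn [ 0.    0.   -0.04]
```

```bash
python3 -m inch '[0,0,-3,0,0,0,-1,0,0,-4,0,0,0,-1,0,0,-4,0,0,0,-1,4,0,0,0,0,0,-1,4,0,0,0,0,0,-1,4,0,0,0,0,0,-1,4,0,0,0,0,0,-1,3,0,0,0,0,0,-1,0,0,0,0,0,0,-1,0,0,0,0,0,0,-1]'; python3 -c "
from h import *
go(O-.20*X+.135*Z,RY);print(robot.observe()['q'].round(2))
shot('top','t3.png',(285,210,445,300),5)"
```

```text
time_s: 5.35
tool_pos: [0.5559, -0.2511, 0.212]
eef_rot: [[-0.097, -0.995, -0.001], [-0.995, 0.097, -0.0], [0.0, 0.001, -1.0]]
ft_force: [-0.7, 0.9, -0.4]
finger_gap: 0.0858
t 5.35 pos [ 0.5559 -0.2511  0.212 ] F [-0.7  0.9 -0.4] gap 0.08583451222709661 | shift cm [-8.7  -0.01  7.7 ] turn [ 1.000e-02  0.000e+00 -1.807e+01]
[ 0.3   0.79  0.17  1.38 -0.14  0.99 -1.18]
```

View pics/t3.png

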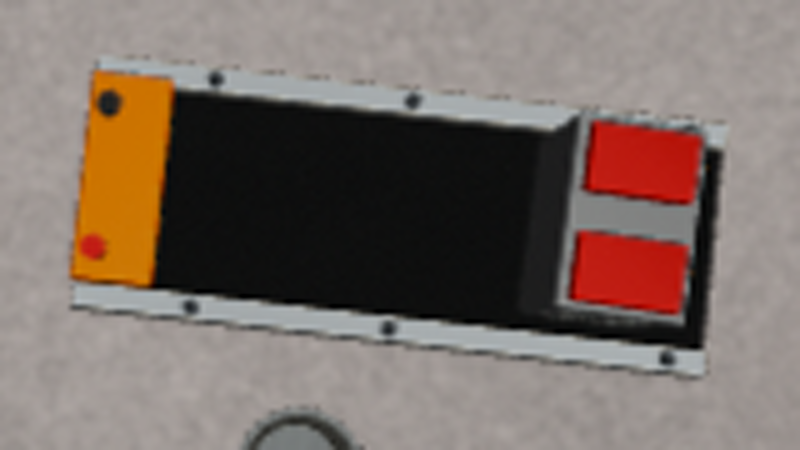

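The module looks nearly unmoved. I'll compare it numerically with the first picture.

```bash
cat > m.py <<'E'
from h import *
def red(im,c,z):
    im=im.astype(int); m=((im[:,:,0]>120)&(im[:,:,1]<60)&(im[:,:,2]<60)).astype(np.uint8); m[:220]=0;m[285:]=0;m[:,:318]=0;m[:,450:]=0
    v,u=np.nonzero(m); pts=np.array([w(c,a,b,z)[:2] for a,b in zip(u,v)])
    r=cv2.minAreaRect((pts*1000).astype(np.float32)); 
    # moments: long axis of the pair
    d=pts-pts.mean(0); e=np.linalg.svd(d,full_matrices=False)[2][0]; p=np.r_[pts.mean(0),0]-O
    print("n",len(pts),"bay xy",(p@X).round(4),(p@Y).round(4),"axis deg",np.degrees(np.arctan2(e[1],e[0]))%180-90,"rect",r)
E
python3 - <<'E'
from m import *
c=vision.camera("top")
red(cv2.imread("pics/top0.png")[:,:,::-1],c,.158); red(c["pixels"],c,.158)
E
```

```text
n 588 bay xy -0.0953 -0.0026 axis deg 83.72366219171195 rect ((589.2803344726562, 33.60813903808594), (240.0078887939453, 80.6562728881836), 82.25222778320312)
n 596 bay xy -0.0951 -0.0021 axis deg 84.30082663785385 rect ((587.855712890625, 33.54548645019531), (239.17030334472656, 81.0985336303711), 82.91986083984375)
```

```bash
sed -i 's/:318/:380/' m.py
python3 - <<'E'
from m import *
c=vision.camera("top")
red(cv2.imread("pics/top0.png")[:,:,::-1],c,.158); red(c["pixels"],c,.158)
E
```

```text
n 587 bay xy -0.0957 -0.0026 axis deg 82.50763103997122 rect ((576.4201049804688, -61.27064514160156), (48.60162353515625, 80.63043975830078), 82.08543395996094)
n 595 bay xy -0.0955 -0.0021 axis deg 83.10333033248736 rect ((576.0949096679688, -60.84049606323242), (49.00766372680664, 81.08462524414062), 82.78573608398438)
```

```bash
cat > y.py <<'E'
from h import *
def yaw(im,c,box,z=.158):
    x0,y0,x1,y1=box; im=im[y0:y1,x0:x1].astype(float); g=im[:,:,0]-np.maximum(im[:,:,1],im[:,:,2]); print("max",g.max(),end=" ")
    m=(g>60).astype(np.uint8); n,l,st,_=cv2.connectedComponentsWithStats(m); k=np.argsort(-st[1:,4])[:2]+1; P=[]
    for i in k:
        wt=np.where(cv2.dilate((l==i).astype(np.uint8),np.ones((3,3)))>0,g.clip(0),0); v,u=np.mgrid[:g.shape[0],:g.shape[1]]
        P.append(w(c,(wt*u).sum()/wt.sum()+x0,(wt*v).sum()/wt.sum()+y0,z))
    P.sort(key=lambda p:p[0]); d=P[0]-P[1]; m=(P[0]+P[1])/2-O
    print(st[k,4],"sep",np.linalg.norm(d).round(4),"module x-yaw",(np.degrees(np.arctan2(d[1],d[0]))-90).round(2),"bay",(m@X).round(4),(m@Y).round(4))
E
python3 - <<'E'
from y import *
a=vision.camera("top"); b=vision.camera("scene")
T=(395,225,435,280); S=(190,165,255,215)
yaw(cv2.imread("pics/top0.png")[:,:,::-1],a,T); yaw(a["pixels"],a,T)
yaw(cv2.imread("pics/scene0.png")[:,:,::-1],b,S); yaw(b["pixels"],b,S)
# guide lines in top image: left/right edges
G=[w(a,285+u/5-.4,210+v/5-.4,.018) for u,v in((97,57),(728,123),(705,377),(70,307))]
for i,j in((1,0),(2,3)): d=G[j]-G[i]; print(np.degrees(np.arctan2(d[1],d[0])))
E
```

```text
max 159.0 [321 318] sep 0.0499 module x-yaw 82.16 bay -0.0953 -0.0023
max 165.0 [321 321] sep 0.0499 module x-yaw 82.86 bay -0.0949 -0.002
max 136.0 [346 323] sep 0.0497 module x-yaw 82.49 bay -0.0907 -0.0059
max 137.0 [360 335] sep 0.0497 module x-yaw 82.83 bay -0.0903 -0.006
84.90611835190883
84.61573783896942
```

Both cameras put the module's yaw at 82.8° against the bay's 84.8°, so the 25 N grip hardly turned it. I'll grip again harder and turn it explicitly.

```bash
python3 -m inch '[-4,0,0,0,0,0,-1,-4,0,0,0,0,0,-1,-4,0,0,0,0,0,-1,-4,0,0,0,0,0,-1,-3.1,0,0,0,0,0,-1,0,0,0,0,0,0,-1,0,0,3.5,0,0,0,-1,0,0,3.5,0,0,0.4,-1,0,0,3.5,0,0,0,-1,0,0,0,0,0,0,-1]' 80; python3 -c "
from h import *
go(O-.0950*X-.003*Y+.102*Z,RX)"
```

```text
time_s: 6.43
tool_pos: [0.5721, -0.0584, 0.1023]
eef_rot: [[-0.128, -0.992, -0.008], [-0.992, 0.128, 0.001], [0.0, 0.008, -1.0]]
ft_force: [-0.9, 0.0, -2.4]
finger_gap: 0.0854
t 6.4333 pos [ 0.5721 -0.0584  0.1023] F [-0.9  0.  -2.4] gap 0.08543811388174556 | shift cm [ 0.12 -0.5   0.02] turn [ 0.09 -0.   -0.42]
```

```bash
python3 -m inch '[0.12,-0.4,0,0,0,0,-1,0,0,0,0,0,0,-0.6,0,0,0,0,0,0,-0.4,0,0,0,0,0,0,-0.2,0,0,0,0,0,0,-0.2,0,0,0,0,0,0,-0.2,0,0,0,0,0,-0.2,-0.2,0,0.1,0,0,0,-0.2,-0.2,0,0.15,0,0,0,-0.1,-0.2,0,0,0,0,0,0,-0.2]'; python3 -c "
from y import *
go(O-.0950*X-.003*Y+.102*Z,RX);s=robot.observe();print((s['tool_pos']-O)@X,(s['tool_pos']-O)@Y)
b=shot('scene','s4.png',(150,130,310,250),5);print(s['wrist_torque']) 
"
```

```text
time_s: 7.27
tool_pos: [0.5779, -0.0606, 0.1098]
eef_rot: [[-0.084, -0.996, 0.006], [-0.996, 0.084, 0.0], [-0.001, -0.006, -1.0]]
ft_force: [5.4, 1.4, 8.5]
finger_gap: 0.059
t 7.2667 pos [ 0.5779 -0.0606  0.1098] F [5.4 1.4 8.5] gap 0.058993668901380324 | shift cm [-0.02  0.11  0.78] turn [-0.07  0.01  0.08]
-0.09521843101925694 -0.004077503427157443
[ 0.15688717 -1.30477811  0.05107291]
```

View pics/s4.png

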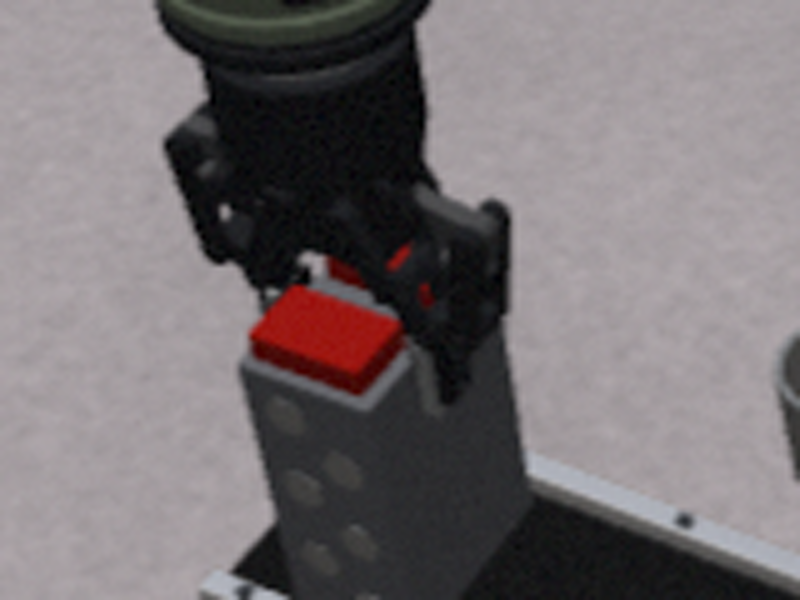

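The scene view shows the module held upright and unlifted: the tool feels 8.5 N upwards, so it is pressing down. I'll move a little more towards +y, then release.

```bash
python3 -m inch '[0,0.25,0,0,0,0,-0.2,0,0.25,0,0,0,0,-0.2,0,0,0,0,0,0,-0.2,0,0,0,0,0,0,-0.2]'; python3 -c "
from h import *
s=robot.observe();print((s['tool_pos']-O)@X,(s['tool_pos']-O)@Y)"
python3 -m inch '[0,0,0,0,0,0,-0.4,0,0,0,0,0,0,-0.6,0,0,0,0,0,0,-1,0,0,0,0,0,0,-1,0,0,0,0,0,0,-1]'
python3 -m inch '[0,0,-3,0,0,0,-1,0,0,-4,0,0,0,-1,0,0,-4,0,0,0,-1,4,0,0,0,0,0,-1,4,0,0,0,0,0,-1,4,0,0,0,0,0,-1,4,0,0,0,0,0,-1,3,0,0,0,0,0,-1,0,0,0,0,0,0,-1]' >/dev/null
python3 - <<'E'
from y import *
go(O-.20*X+.135*Z,RY)
a=vision.camera("top"); b=vision.camera("scene")
yaw(a["pixels"],a,(395,225,435,280)); yaw(b["pixels"],b,(190,165,255,215))
E
```

```text
time_s: 7.65
tool_pos: [0.5729, -0.0601, 0.1097]
eef_rot: [[-0.085, -0.996, 0.006], [-0.996, 0.085, 0.0], [-0.001, -0.006, -1.0]]
ft_force: [5.8, 2.2, 13.3]
finger_gap: 0.059
-0.09522734428956113 0.0009259707443887571
time_s: 8.07
tool_pos: [0.5709, -0.0604, 0.1076]
eef_rot: [[-0.085, -0.996, 0.0], [-0.996, 0.085, 0.0], [-0.0, -0.0, -1.0]]
ft_force: [0.5, -0.2, 0.4]
finger_gap: 0.0856
t 8.8167 pos [ 0.5525 -0.2566  0.2172] F [-0.7 -0.6  0.1] gap 0.0857272235849389 | shift cm [-9.3  -0.34  8.19] turn [  0.04  -0.02 -18.02]
max 164.0 [321 321] sep 0.0499 module x-yaw 85.28 bay -0.0951 0.0044
max 138.0 [351 327] sep 0.0497 module x-yaw 85.04 bay -0.0904 0.0003
```

The module is now square (about 85.2° against 84.8°) and nearly centred. Next I turn the jaws across the bay, half shut, and go down behind the green face.

```bash
python3 -m inch '[0,0,0,0,0,-1,0,0,0,0,0,0,-1,0,0,0,0,0,0,-1,0,0,0,0,0,0,-1,0,0,0,0,0,0,-1,0,0,0,0,0,0,-1,0,0,0,0,0,0,-1,0,0,0,0,0,0,-1,0,0,0,0,0,0,-1,0,0,0,0,0,0,-1,0]' >/dev/null; python3 -m inch '[0,0,0,0,0,-1,0,0,0,0,0,0,-1,0,0,0,0,0,0,-1,0,0,0,0,0,0,-1,0,0,0,0,0,0,-1,0,0,0,0,0,0,-1,0,0,0,0,0,0,-1,0,0,0,0,0,0,-1,0,0,0,0,0,0,0,0]' >/dev/null
python3 -c "
from h import *
go(O-.17*X+.0015*Y+.125*Z,RY);print(robot.observe()['q'].round(2))"
```

```text
t 10.5 pos [ 0.5549 -0.2485  0.2173] F [ 0.1 -0.6  0.1] gap 0.04263114333756514 | shift cm [  0.16 -11.44   9.24] turn [-0.01  0.    0.13]
[ 0.51  0.78 -0.29  1.37  0.24  1.02  0.09]
```

```bash
python3 -m inch '[0.16,0,3.1,0,0,0.13,0,0,0,3.1,0,0,0,0,0,0,3.04,0,0,0,0,0,-3.8,0,0,0,0,0,0,-3.8,0,0,0,0,0,0,-3.8,0,0,0,0,0,0,-1,0,0,0,0,0,0,0,0,0,0,0,0]' >/dev/null
python3 -c "
from h import *
go(O-.136*X+.0015*Y+.125*Z,RY);print(robot.observe()['q'].round(2))"
```

```text
t 11.1667 pos [ 0.5689 -0.1217  0.1252] F [ 0.6 -0.3 -0.2] gap 0.042770859561452323 | shift cm [-0.22 -2.08  0.02] turn [-0.02 -0.   -0.04]
[ 0.27  0.86 -0.23  1.58  0.26  0.73 -0.17]
```

```bash
python3 -m inch '[-0.2,-0.9,0,0,0,0,0,0,-0.9,0,0,0,0,0,0,-0.7,0,0,0,0,0,0,-0.7,0,0,0,0,0,0,-0.7,0,0,0,0,0,0,-0.7,0,0,0,0,0,0,-0.7,0,0,0,0,0,0,-0.7,0,0,0,0,0,0,-0.6,0,0,0,0,0,0,-0.4,0,0,0,0,0]'
python3 -c "
from h import *
shot('scene','s5.png',(150,110,390,290),3.3);s=robot.observe();print((s['tool_pos']-O)@X)"
```

```text
time_s: 12.0
tool_pos: [0.5731, -0.0553, 0.1249]
eef_rot: [[0.995, -0.096, -0.0], [-0.096, -0.995, 0.001], [-0.0, -0.001, -1.0]]
ft_force: [-0.7, 0.5, -0.2]
finger_gap: 0.0427
-0.08983797153936149
```

View pics/s5.png

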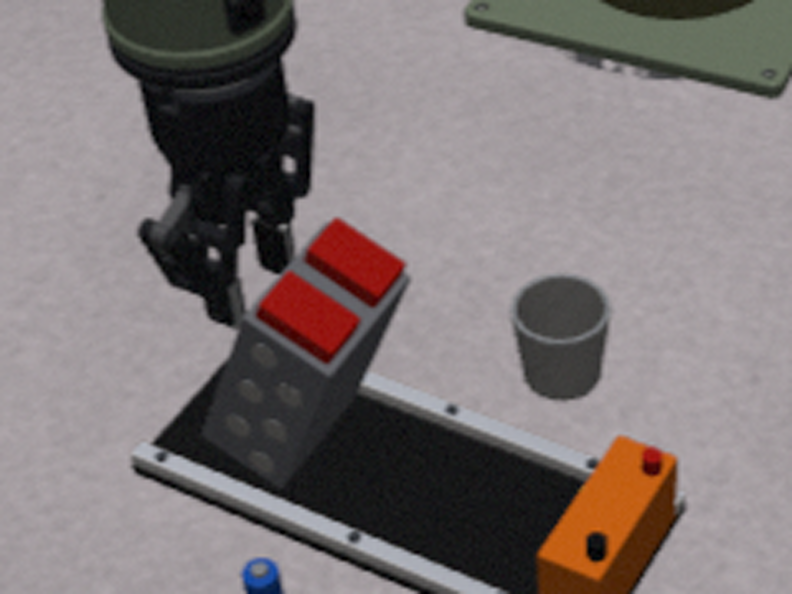

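The module is tipping cleanly, at about 20° now, and stays square between the guides. I'll keep pushing.

```bash
python3 -m inch '[0,-0.5,0,0,0,0,0,0,-0.5,0,0,0,0,0,0,-0.5,0,0,0,0,0,0,-0.5,0,0,0,0,0,0,0,0,0,0,0,0,0,0,0,0,0,0,0,0,0,0,0,0,0,0,0,0,0,0,0,0,0]'
python3 -c "
from h import *
shot('scene','s6.png',(150,110,390,290),3.3)"
```

```text
time_s: 12.72
tool_pos: [0.575, -0.0369, 0.1249]
eef_rot: [[0.995, -0.097, -0.0], [-0.097, -0.995, -0.0], [-0.0, 0.0, -1.0]]
ft_force: [0.3, 0.1, 0.3]
finger_gap: 0.0427
```

View pics/s6.png

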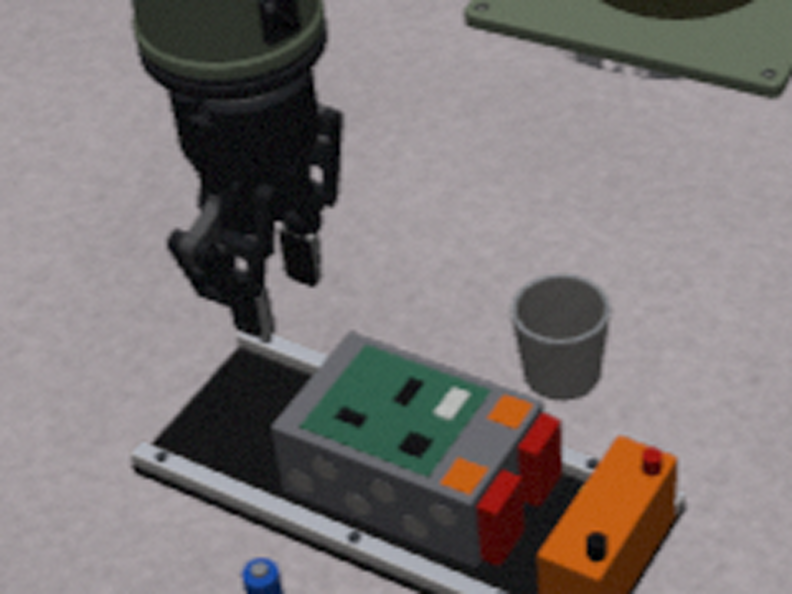

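The module lies flat with its green board up, between the guides and short of the block. I'll back off, go down behind it and push.

```bash
python3 -m inch '[0,3,0,0,0,0,0,0,3,0,0,0,0,0,0,0,0,0,0,0,0,0,0,3.5,0,0,0,0,0,0,3.5,0,0,0,0,0,0,2.9,0,0,0,0,0,0,0,0,0,0,0,0,0,0,0,0,0,0]' >/dev/null
python3 - <<'E'
from h import *
go(O-.066*X-.011*X+.026*Z,RY)
shot('top','t7.png',(285,210,445,300),5)
E
```

```text
t 13.4333 pos [ 0.5688 -0.0963  0.0257] F [ 0.4 -0.   1. ] gap 0.04278388139493937 | shift cm [ 0.15 -5.46 -0.03] turn [-0.    0.02 -0.07]
```

View pics/t7.png

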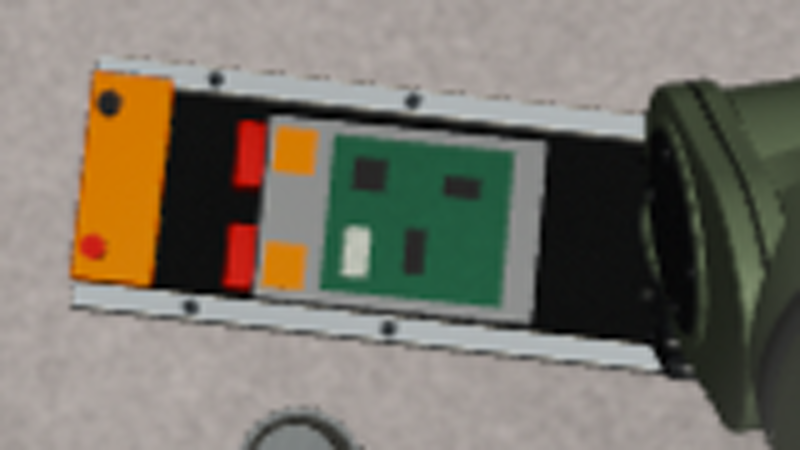

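```bash
python3 -m inch '[0.15,-1.3,0,0,0,-0.07,0,0,-1.3,0,0,0,0,0,0,-1.3,0,0,0,0,0,0,-0.9,0,0,0,0,0,0,-0.5,0,0,0,0,0,0,-0.5,0,0,0,0,0,0,-0.5,0,0,0,0,0,0,-0.5,0,0,0,0,0,0,-0.5,0,0,0,0,0,0,-0.5,0,0,0,0,0]'
python3 -m inch '[0,-0.3,0,0,0,0,0,0,-0.3,0,0,0,0,0,0,-0.3,0,0,0,0,0,0,-0.2,0,0,0,0,0,0,0,0,0,0,0,0]'
python3 -c "
from h import *
go(O-.041*X+.026*Z,RY)"
```

```text
time_s: 14.32
tool_pos: [0.5778, -0.0199, 0.026]
eef_rot: [[0.996, -0.092, -0.0], [-0.092, -0.996, -0.002], [-0.0, 0.002, -1.0]]
ft_force: [-0.9, -5.7, 2.7]
finger_gap: 0.0426
time_s: 14.73
tool_pos: [0.5788, -0.0085, 0.0261]
eef_rot: [[0.996, -0.091, -0.0], [-0.091, -0.996, -0.001], [0.0, 0.001, -1.0]]
ft_force: [0.7, -3.5, 1.4]
finger_gap: 0.0427
t 14.7333 pos [ 0.5788 -0.0085  0.0261] F [ 0.7 -3.5  1.4] gap 0.042724253772286225 | shift cm [-0.02 -0.22  0.01] turn [ 0.01 -0.   -0.  ]
```

Friction is about 4–6 N with no block contact yet. I'll push on gently until the force rises.

```bash
python3 -m inch '[0,-0.15,0,0,0,0,0,0,-0.15,0,0,0,0,0,0,0,0,0,0,0,0]'|grep -E "pos|force"; python3 -m inch '[0,-0.15,0,0,0,0,0,0,-0.15,0,0,0,0,0,0,0,0,0,0,0,0]'|grep -E "pos|force"
```

```text
tool_pos: [0.5791, -0.0056, 0.0261]
ft_force: [0.0, -5.2, 2.6]
tool_pos: [0.5788, -0.0053, 0.026]
ft_force: [-3.6, -19.4, 5.2]
```

The force jumped to 19 N and motion stopped, so the block is reached. One small extra press to square it, then retreat and look.

```bash
python3 -m inch '[0,-0.1,0,0,0,0,0,0,0,0,0,0,0,0,0,0,0,0,0,0,0]'|grep -E "pos|force"; python3 -m inch '[0,1,0,0,0,0,0,0,3,0,0,0,0,0,0,4,0,0,0,0,0,0,0,-4,0,0,0,0,0,0,-4,0,0,0,0,0,4,-2,0,0,0,0,0,4,0,0,0,0,0,0,3,0,0,0,0,0,0,0,0,0,0,0]'|grep -E "time|pos|force"
python3 -c "
from h import *
shot('top','t8.png',(285,215,415,295),6)
shot('scene','s8.png',(200,150,370,310),4)"
```

```text
tool_pos: [0.5787, -0.0052, 0.026]
ft_force: [-5.6, -24.0, 6.0]schema error: expected a multiple of 7 numbers
```

View pics/t8.png

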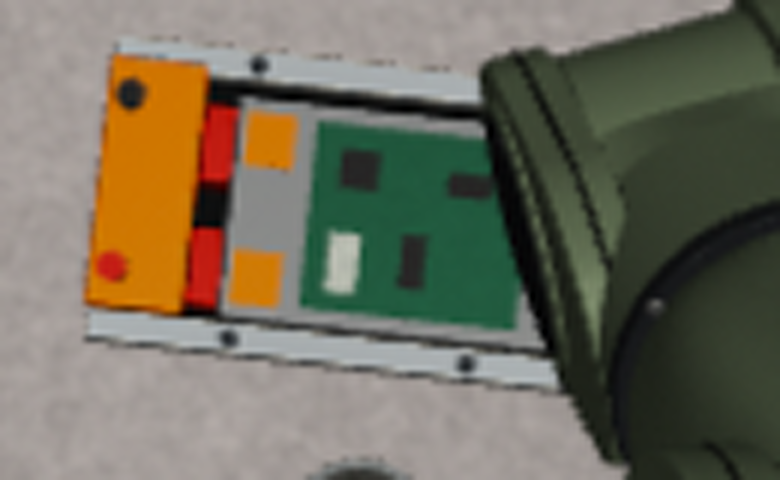

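View pics/s8.png

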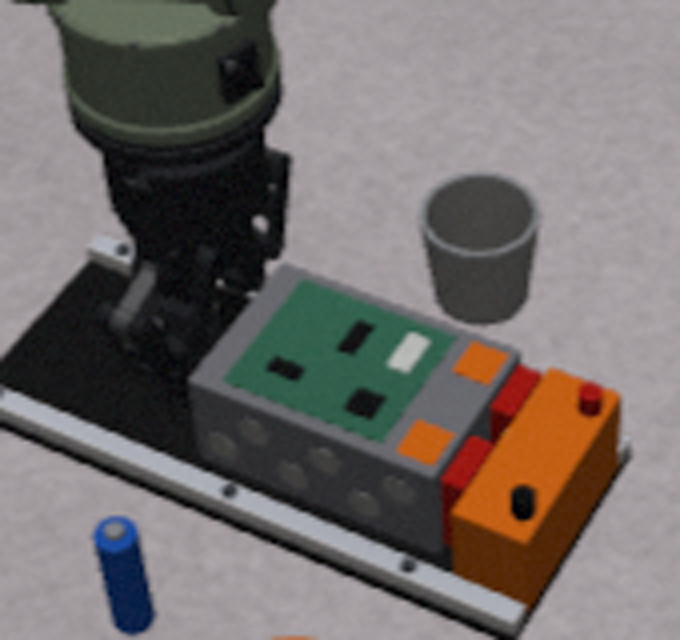

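Both red terminals butt the orange block: in the top crop they run from its face at (208,105)–(190,300) with equal widths. The retreat was refused because I miscounted the numbers, so I'm repeating it.

```bash
python3 -m inch '[0,1,0,0,0,0,0,0,3,0,0,0,0,0,0,4,0,0,0,0,0,0,0,-4,0,0,0,0,0,0,-4,0,0,0,0,0,4,-2,0,0,0,0,0,4,0,0,0,0,0,0,3,0,0,0,0,0]'|grep -E "time|pos|force|err"
python3 -m inch '[0,2,-3,0,0,0,0,0,2,-3,0,0,0,0,0,0,0,0,0,0,0,0,0,0,0,0,0,0]'|grep -E "time|pos|force|err"
python3 - <<'E'
from h import *
c=vision.camera("top"); im=c["pixels"].astype(int)
def fit(mask,z):
    v,u=np.nonzero(mask); r=cv2.minAreaRect(np.array([w(c,a,b,z)[:2]*1000 for a,b in zip(u,v)],np.float32)); p=np.r_[np.array(r[0])/1000,0]-O
    return r,(p@X).round(4),(p@Y).round(4)
g=(im[:,:,1]-im[:,:,0]>25)&(im[:,:,1]>im[:,:,2]); m=np.zeros_like(g); m[225:285,310:440]=1
print("board",fit(g&m,.068))
r=(im[:,:,0]>90)&(im[:,:,1]<50); m[:]=0; m[225:275,312:330]=1
n,l,st,ce=cv2.connectedComponentsWithStats((r&m).astype(np.uint8)); P=[]
for i in range(1,n):
    if st[i,4]>15:
        p=w(c,*ce[i],.055)-O; P.append(p); print("red",st[i],(p@X).round(4),(p@Y).round(4))
d=P[0]-P[1]; print("terminal line rel bay y deg",np.degrees(np.arctan2(d@X,d@Y)))
for nme,u,v,z in(("cup",344,303,.06),("cell",375.5,199,.069),("tape",336,189,.02)): pass
a=cv2.imread("pics/top0.png")[:,:,::-1].astype(int); D=abs(im-a).sum(2)
for nme,(u,v,h) in dict(cup=(344,304,15),cell=(375,200,8),tape=(336,189,18),driver=(460,177,40),meter=(196,220,30)).items(): print(nme,(D[max(v-h,0):v+h,u-h:u+h]>90).sum())
E
```

```text
time_s: 16.25
tool_pos: [0.5623, -0.1907, 0.126]
ft_force: [-0.1, -0.3, -0.5]
time_s: 16.58
tool_pos: [0.559, -0.2285, 0.1858]
ft_force: [-0.5, 1.6, -0.9]
board (((580.8599853515625, 64.17158508300781), (87.93289184570312, 75.92447662353516), 84.79036712646484), np.float64(0.0293), np.float64(0.0043))
red [318 232   7  14  70] 0.1133 -0.0211
red [315 253   7  13  72] 0.1134 0.0294
terminal line rel bay y deg -179.87129020461657
cup 0
cell 0
tape 0
driver 0
meter 0
```

```bash
python3 -c "
from workcell import robot
print(robot.finish_job())"
```

```text
the job is handed in; nothing more can be done
None
```

The module was pushed over and lies flat in the bay with its green board up. It is pushed home against the contact block, and I handed the job in at about 16.7 s.

**What I did:** The module stood about 2° out of square, enough that it might have landed on a guide. I gripped it lightly by its 60 mm sides while it stood, then turned and slid it straight, pressing down on it and not lifting it. A first try at 25 N hardly turned it, so I repeated it at 80 N. I then tipped it over with the half-open fingers at about 125 mm height. Last, I pushed its underside along the bay until motion stopped and the force rose to about 24 N, and backed the arm well clear.

**Last checks:**
- **Square:** the board's direction measures 84.8° against 84.8° for the bay, and the line through the terminals is within 0.2° of the block face.
- **Home:** the terminal end is at 120 mm, which is the block face. The last pictures show both terminals against the block.
- **Other things:** the image areas around the cup, cell, tape, screwdriver and meter show no change from the first picture.

**What failed or disagreed:**
- The two cameras differed by about 4–5 mm on where the module stood. I relied on the top camera and on contact.
- The module sits about 4 mm off the bay's middle line, still between the guides.
- One retreat command was refused because I miscounted its numbers. I repeated it without harm.
- I viewed 12 pictures, the limit, so the checks after the retreat were by numbers only.

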